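# Return borrowed desk supplies through the sprung flap of the return box

## Task

Return the two borrowed things through the sprung flap of the grey return box, one at a time: first push the eraser that lies on the box's sill right through the flap so that it drops inside and the flap swings shut behind it, then fetch the tape measure from the desk, set it on the sill and push it through too. Both must end inside with the flap fully shut; leave the stapler, the glue stick and the pen pot where they stand.

Things in the scene. Friction and masses are not known exactly. Their poses are not given: they have to be found in the camera images.
- return_box: Fixed grey return box, 288 mm long (its x), 130 mm wide (its y), 236 mm high. Origin: on the desk, straight below the middle of the flap. Its +x points from the robot's side into the box, z up. Whatever is pushed wholly past the sill's end (x = -10 mm), under the flap, drops into the closed bin. The opening at the flap is 96 mm wide and 58 mm high (115 to 173 mm above the desk).
- sill_mid (a point): Middle of the box's sill, on its surface (box frame: x -85, y 0, z 115 mm; axes as the box). The sill is a level deck from box x = -160 to -10 mm, 130 mm wide. Two guide rails, 8 mm above it and 4 mm thick, narrow from 116 mm apart inside at x = -150 mm to 93 mm at x = -22 mm.
- hood_lip (a point): Middle of the lower front lip of the solid hood that overhangs the sill (box frame: x -22, y 0, z 177 mm; axes as the box). From this lip the hood leans out towards the robot to x = -32 mm at its top, 236 mm above the desk. So an upright tool cannot reach the flap; one whose shank leans back towards the robot by 35 to 45 degrees can.
- bin_floor (a point): Middle of the inner floor of the bin behind the sill (box frame: x 56, y 0, z 7 mm). The bin is 118 mm wide and reaches from x = -10 to 122 mm, closed all round; its roof is a clear window.
- flap (a joint): Angle of the dark steel flap (92 mm wide, 55 mm high, 3 mm thick), hinged along its top at box x = 0, 173.5 mm above the desk. 0 = hanging shut, grows as it swings inwards, to 1.4 rad. A light spring (below 1 N at its lower edge) shuts it; it cannot swing outwards.
- eraser_mid (a point): Centre of the eraser lying on the sill, 23 mm (its x) by 55 mm (its y) by 13 mm high, 20 g, lying at any angle.
- measure_mid (a point): Centre of the pocket tape measure lying flat on the desk, 60 mm (its x) by 66 mm (its y) by 31 mm high, about 190 g, at any angle; its faces across x and y are roughly flat and upright.
- stapler: Stapler standing close along one side of the tape measure, 150 mm (its x) by 34 mm (its y) by 42 mm high; origin at the centre of its underside. Leave it.
- glue_stick: Upright glue stick near the tape measure, 28 mm across, 94 mm high; origin at the centre of its foot. Leave it.
- pen_pot: Black pot of pens, 87 mm across, 169 mm high with its pens; origin at the centre of its foot. Leave it.
Not all that is in view belongs to the job. Leave any green or red look-alike of the part that bears eraser_mid alone.

How it is judged:
By the outcome, as a careful person would: the job done as asked, in the order asked, and still so for the second after the job is handed in, with the robot touching nothing.
It also fails if it takes over 69 s, if anything falls off the work surface, if the arm or the gripper's body presses on something with over 40 N, if the wrist force passes 120 N, or if a joint passes its speed limit or range.

## Robot

A 6-joint arm with a two-finger parallel gripper is mounted at the origin on a cart in front of the work surface, level with it; the furniture and walls round the work are solid. World frame = base frame: x ahead of the robot, y to its left, z up, the work surface at z = 0. Lengths are in m, angles in rad, forces in N, time in s.
With the tool pointing down it reaches from about 0.275 to 0.725 m from the base axis. Payload 15.9 kg.
Tool frame: the origin (TCP) lies on the centre line of the jaws, within the pads' length; the fingertips stand 14 mm ahead of it and the grasp point (between the pads) lies 5 mm behind it; y points along the fingers, z is the direction in which the jaws open and shut, and the axes are right-handed (so a half turn about y gives the same grasp; the last joint's range is limited). The gripper opens to 85 mm and grips with 20 to 120 N. Pads are 22 mm wide; open, the fingers measure 114 mm over their backs; the gripper's body (76 mm by 85 mm) begins 54 mm behind the grasp point. The pads swing forward as they close: fully open they stand 13 mm farther back than shut.
Start: joints at [1.24, 0.213, -0.034, 1.323, 0, 1.571], TCP at [0.162, 0.473, 0.245] pointing down, gripper open.
Joint ranges: [-2.98, 2.98], [-0.74, 1.72], [-1.14, 1.35], [-2.1, 2.04], [-1.57, 1.44], [-3.14, 3.14]. Speed limits (rad/s): [1.89, 1.89, 2.39, 2.57, 3.14, 3.14].

## Interface

Orientations are given as [roll, pitch, yaw] about the fixed x, y, z axes, in that order (R = Rz(yaw) Ry(pitch) Rx(roll)).
In Python, from plant import arm gives the robot as it stands. The module is installed in compiled form; this text tells all that it offers. Calls block until the motion is done:
- arm.move_to(position, orientation): joint-space move of the TCP to a pose.
- arm.movel(position, frame=None, velocity=0.15, stop_force=None): straight line of the TCP; frame=None keeps the orientation; velocity is the mean speed in m/s. With stop_force (N) it stops when the force on the tool has changed by that much, and returns True; else False.
- arm.move_joints(angles): joint-space move.
- arm.set_gripper(opening, squeeze=None): finger opening in m; squeeze is the grip in N (None keeps the last); returns when the fingers have stopped.
- arm.hold(seconds).
- arm.inverse_kinematics(position, orientation): joint angles nearest the present ones, or None.
- arm.get_state(): the state.
- arm.grab_frame(name): name is "scene" or "top" or "wrist"; returns a dict with "color" (480x640x3 uint8, red, green, blue), "fx", "fy", "cx", "cy" (pixels), "k1" (the pictures are not rectified: a ray, as slopes to the right and down, at radius r is drawn at 1 + k1 r^2 times it, then the intrinsics apply), "origin" and "orientation" of the camera in the world; the wrist camera has in their place "mount" (4x4, takes a point from camera to tool coordinates, whose origin is the TCP and whose axes are the tool frame's). Camera axes: x right, y down, z forward; pixel columns grow to the right and rows downward; lengths in m; the calibration is good to about 2 mm. A picture is of the moment at which its call begins: read the wrist's pose just before it. There is no depth.
A pose or a line that the arm cannot do raises arm.IKError and nothing moves.
- arm.sign_off(): hands the job in, once; it reports no verdict.
The state is a dict: "time_s": time; "q": joint angles; "qvel": joint speeds; "effort": joint torques, N m; "ee_pos": TCP position; "tcp_rot": TCP orientation; "wrist_force": force on the tool from outside, world axes, zero at the start; "torque": the same for the moment, N m; "opening": finger opening in m.
Only numpy, scipy, OpenCV 4.12 (cv2) and the standard library are available. Lean on these libraries where they do the work, as an engineer would, in place of code of your own. Each camera call takes 0.05 s, during which the arm holds its last target. There are 200 camera calls.

## Working session

There is one attempt and no reset: what is moved stays moved. The work goes in short steps, each a Python script; the robot and the scene stay as the last script left them, time stands still between calls to the robot, and variables do not carry over. Pictures are saved under pics/ and viewed, about 8 in all and at most 12, crops included, and the job is handed in when it is done.

```bash
mkdir -p pics; cat > h.py <<'E'
import numpy as np, cv2
from scipy.spatial.transform import Rotation as R
from plant import arm
def cam(f):
    if "mount" in f:
        s=f["_s"]; T=np.eye(4); T[:3,:3]=rot(s["tcp_rot"]); T[:3,3]=s["ee_pos"]; M=T@np.array(f["mount"]); return M[:3,3],M[:3,:3]
    return np.array(f["origin"]),rot(f["orientation"])
def rot(o):
    o=np.array(o,float)
    if o.shape==(3,3): return o
    return R.from_euler('xyz',o).as_matrix() if o.size==3 else R.from_quat(o).as_matrix()
def K(f): return np.array([[f["fx"],0,f["cx"]],[0,f["fy"],f["cy"]],[0,0,1.]]),np.array([f["k1"],0,0,0,0.])
def ray(f,uv):
    k,d=K(f); p=cv2.undistortPoints(np.array(uv,float).reshape(-1,1,2),k,d)[:,0]
    o,r=cam(f); return o,np.c_[p,np.ones(len(p))]@r.T
def onz(f,uv,z):
    o,d=ray(f,uv); return o+d*((z-o[2])/d[:,2])[:,None]
def proj(f,P):
    k,d=K(f); o,r=cam(f); P=(np.array(P,float).reshape(-1,3)-o)@r
    return cv2.projectPoints(P,np.zeros(3),np.zeros(3),k,d)[0][:,0]
def grab(n,fn=None):
    s=arm.get_state(); f=arm.grab_frame(n); f["_s"]=s
    if fn: cv2.imwrite("pics/"+fn,f["color"][:,:,::-1])
    import pickle; pickle.dump(f,open(f"{n}.pkl","wb")); return f
E
python3 - <<'E'
from h import *
for n in("scene","top"):
    f=grab(n,n+"1.png"); print({k:v for k,v in f.items() if k not in("color",)})
s=arm.get_state(); print(s)
E
```

```text
{'fx': 596.8200551179793, 'fy': 596.8200551179793, 'cx': 326.3956435836229, 'cy': 236.58231016049862, 'k1': -0.17813116689348646, 'origin': array([-0.02369592, -0.70300691,  0.70682385]), 'orientation': array([-2.1255058 ,  0.0139946 , -0.62346952]), '_s': {'time_s': 0.0, 'q': array([ 1.23999607e+00,  2.13306553e-01, -3.49949751e-02,  1.32345816e+00,
       -5.53521090e-05,  1.57079100e+00]), 'qvel': array([-0.00055718, -0.00067514, -0.00129665, -0.00012019, -0.0009838 ,
        0.0002609 ]), 'effort': array([-4.90254911e-05, -6.86164427e+01,  4.87119377e+01,  1.74495840e-02,
        1.21761278e-06,  1.58056787e-05]), 'ee_pos': array([0.16232579, 0.47262387, 0.24486637]), 'tcp_rot': array([-1.57175969e+00, -5.53469558e-05, -3.30794886e-01]), 'wrist_force': array([ 0.40323217, -0.17008583,  0.16274769]), 'torque': array([ 0.00067361, -0.02335227,  0.04092034]), 'opening': 0.08559744056698869}}
{'fx': 468.95695666652955, 'fy': 468.95695666652955, 'cx': 323.4413133660466, 'cy': 244.70503922277013, 'k1': -0.026715959758958848, 'origin': array([0.28746894, 0.03683918, 1.08231815]), 'orien
[... 696 characters left out ...]
524,  0.0467486 ]), 'opening': 0.08516338985588899}}
{'time_s': 0.1, 'q': array([ 1.24002924e+00,  2.13330024e-01, -3.49641018e-02,  1.32346882e+00,
       -1.23057305e-05,  1.57081506e+00]), 'qvel': array([-0.00083899, -0.00216283,  0.00226805,  0.0010664 , -0.0008594 ,
       -0.00122532]), 'effort': array([-2.81577552e-03, -6.87246609e+01,  4.87802589e+01,  1.22338443e-02,
       -1.85705553e-04, -1.94587983e-05]), 'ee_pos': array([0.16230107, 0.47264288, 0.24486689]), 'tcp_rot': array([-1.57176294e+00, -1.23238321e-05, -3.30785807e-01]), 'wrist_force': array([ 0.13299177,  0.12488159, -0.09109603]), 'torque': array([-0.02733724, -0.00934144,  0.02582492]), 'opening': 0.08555052879605161}
```

View pics/scene1.png

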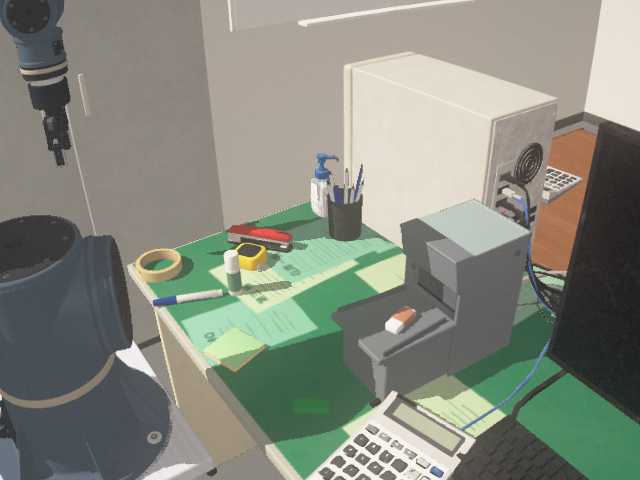

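View pics/top1.png

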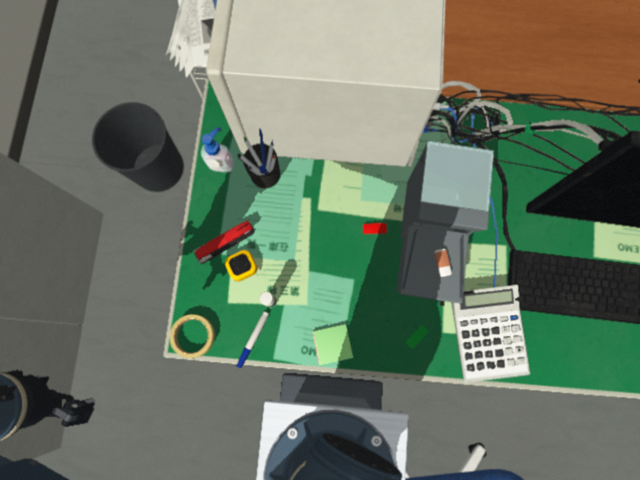

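The scene picture shows the eraser on the sill at about (401,320), the tape measure at (249,256), the stapler behind it and the glue stick in front. In the top picture the eraser is at (444,262), the measure at (241,265), the stapler at (225,241), the glue stick at (267,298) and the pot at (262,170). Next I'll look at enlarged crops.

```bash
python3 - <<'E'
import cv2,numpy as np
t=cv2.imread("pics/top1.png");s=cv2.imread("pics/scene1.png")
def c(im,x,y,w,h,k):
    o=cv2.resize(im[y:y+h,x:x+w],None,fx=k,fy=k,interpolation=cv2.INTER_CUBIC)
    for i in range(0,w,10): 
        cv2.line(o,(i*k,0),(i*k,12 if (x+i)%50==0 else 5),(255,255,0),1)
        if (x+i)%20==0: cv2.putText(o,str(x+i),(i*k,22),0,.35,(255,255,0),1)
    for i in range(0,h,10):
        cv2.line(o,(0,i*k),(5,i*k),(255,255,0),1)
        if (y+i)%20==0: cv2.putText(o,str(y+i),(7,i*k+4),0,.35,(255,255,0),1)
    return o
a=c(t,390,130,110,180,3); b=c(t,180,200,110,120,4); 
print(a.shape,b.shape)
M=np.zeros((600,800,3),np.uint8); M[:540,:330]=a; M[:480,340:780]=b
cv2.imwrite("pics/m1.png",M)
cv2.imwrite("pics/m2.png",c(s,320,190,200,150,4))
E
```

```text
(540, 330, 3) (480, 440, 3)
```

View pics/m1.png

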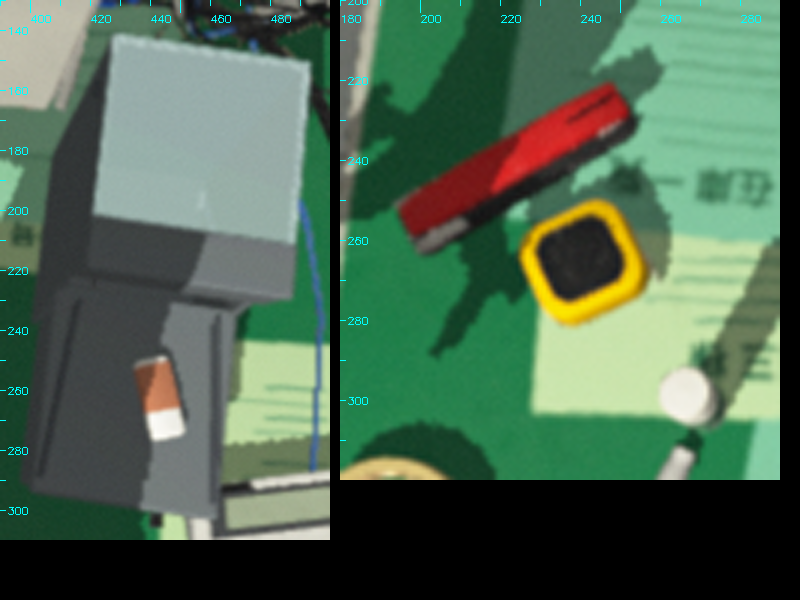

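View pics/m2.png

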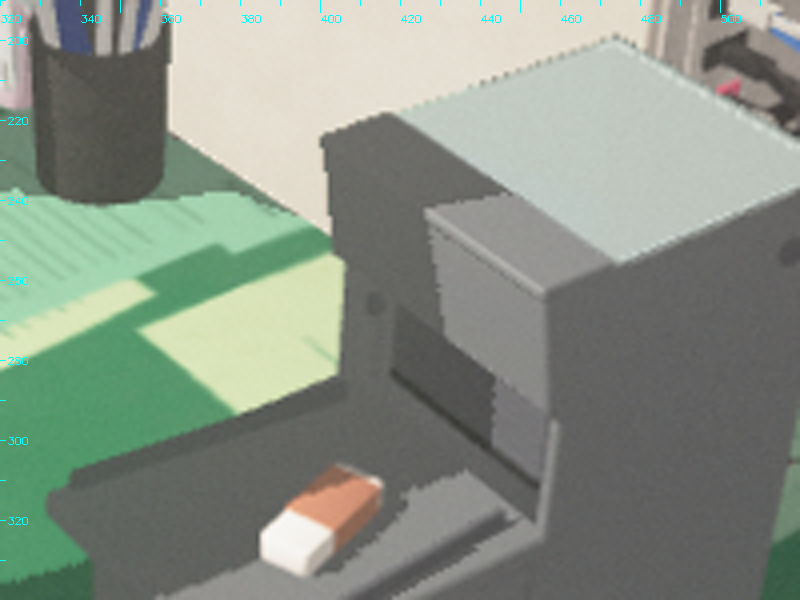

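The crops show the sill's front corners at top-image (401,293.3) and (461.7,302.7). The eraser's top corners are at about (435,252), (446,249), (452,274) and (441,277), and it lies end-on to the flap. The measure's centre is at about (241,266), with the stapler parallel beside it. Now I'll fit the poses.

```bash
cat > fit.py <<'E'
from h import *
import pickle
from scipy.optimize import least_squares
T=pickle.load(open("top.pkl","rb"));S=pickle.load(open("scene.pkl","rb"))
obs=[(T,(-.160,.065,.115),(401,293.3)),(T,(-.160,-.065,.115),(461.7,302.7)),(T,(.128,.065,.236),(427.7,141.7)),(T,(.128,-.065,.236),(493.3,150.7)),
(S,(-.160,.065,.115),(332.5,315)),(S,(-.032,.065,.236),(401,224.5)),(S,(.128,.065,.236),(474,199))]
def W(p,P): c,s=np.cos(p[2]),np.sin(p[2]); return np.array([p[0]+c*P[0]-s*P[1],p[1]+s*P[0]+c*P[1],P[2]])
def res(p): return np.concatenate([proj(f,W(p,P))[0]-np.array(u) for f,P,u in obs])
r=least_squares(res,[.4,-.25,0],loss="soft_l1"); print("box",r.x,np.round(res(r.x).reshape(-1,2),1).tolist())
B=r.x
def inbox(P): c,s=np.cos(B[2]),np.sin(B[2]); d=P[:,:2]-B[:2]; return np.c_[d[:,0]*c+d[:,1]*s,-d[:,0]*s+d[:,1]*c]
px=np.array([(135,367),(167,357),(185,432),(152,441)])/3+[390,130]
e=onz(T,px,.128); print("eraser box",inbox(e).round(4).tolist(),inbox(e).mean(0))
print("eraser scene",inbox(onz(S,np.array([(342,465),(382,485),(302,562),(262,540)])/4+[320,190],.128)).round(4).tolist())
# measure
h=cv2.cvtColor(T["color"],cv2.COLOR_RGB2HSV); m=cv2.inRange(h,(20,180,150),(32,255,255)); m[:220]=0;m[310:]=0;m[:,:200]=0;m[:,280:]=0
c=max(cv2.findContours(m,0,2)[0],key=cv2.contourArea)[:,0]
P=onz(T,c.astype(float),.028)[:,:2]; mr=cv2.minAreaRect((P*1000).astype(np.float32)); print("measure",mr)
h=cv2.cvtColor(S["color"],cv2.COLOR_RGB2HSV); m=cv2.inRange(h,(18,150,130),(32,255,255)); m[:225]=0;m[280:]=0;m[:,:225]=0;m[:,275:]=0
c=max(cv2.findContours(m,0,2)[0],key=cv2.contourArea)[:,0]; print("meas scene bbox",cv2.boundingRect(c), proj(S,[*(np.array(mr[0])/1000),.031]))
print("glue", onz(T,[(180+(687-340)/4,200+395/4)],.094),"stapler", onz(T,np.array([(398-340,210),(610-340,85),(635-340,120),(420-340,255)])/4+[180,200],.035).round(3).tolist())
print("pot",onz(S,[(345,236)],0))
E
python3 fit.py
```

```text
box [ 0.55577966 -0.18704378 -0.06017878] [[0.5, 0.7], [2.4, 0.4], [0.2, -1.2], [1.4, -0.9], [-1.3, -1.4], [-1.1, -0.7], [0.2, -1.8]]
eraser box [[-0.0656, 0.0077], [-0.0553, -0.0136], [-0.1058, -0.0307], [-0.1152, -0.0089]] [-0.08547775 -0.01140876]
eraser scene [[-0.0627, 0.0028], [-0.0576, -0.0154], [-0.1108, -0.034], [-0.1155, -0.0158]]
measure ((444.5611877441406, 243.7703857421875), (61.64199447631836, 62.70550537109375), 32.01205062866211)
meas scene bbox (239, 245, 28, 26) [[248.30701827 249.81346042]]
glue [[0.36835023 0.16612518 0.094     ]] stapler [[0.464, 0.35, 0.035], [0.547, 0.238, 0.035], [0.527, 0.221, 0.035], [0.439, 0.334, 0.035]]
pot [[0.6692827  0.20580086 0.        ]]
```

The box fits to within 2 px. The eraser, measured from both cameras, has its centre at box (-0.086,-0.012) and lies at about 20°. The measure is at (0.445,0.244), with an edge at 32° and about 20 mm of clearance to the stapler. Now a reachability check.

```bash
cat >> h.py <<'E'
B=np.array([.5558,-.1870,-.0602])
def box(x,y,z): c,s=np.cos(B[2]),np.sin(B[2]); return np.array([B[0]+c*x-s*y,B[1]+s*x+c*y,z])
def lean(x,y,z,th=45,tip=.014):
    "TCP position, rpy for closed fingertip centre at box x,y,z with the shank leaning back th degrees"
    t=np.radians(th); return box(x-tip*np.sin(t),y,z+tip*np.cos(t)),[-np.pi/2,-t,B[2]]
E
python3 - <<'E'
from h import *
for th in(40,45):
  for x in(-.19,-.15,-.1,-.005):
    for z in (.13,.20): 
      q=arm.inverse_kinematics(*lean(x,-.014,z,th)); print(th,x,z,None if q is None else np.round(q,2))
for n,p,y in(("pick",(.4446,.2438,.024),np.radians(32)),("place",box(-.112,0,.141),B[2]),("placeup",box(-.112,0,.23),B[2])):
  for yy in (y,y+np.pi,y-np.pi):
    q=arm.inverse_kinematics(p,[-np.pi/2,0,yy]); print(n,round(yy,2),None if q is None else np.round(q,2))
E
```

```text
40 -0.19 0.13 [-0.83 -0.36 -1.07  0.32  0.46 -0.64]
40 -0.19 0.2 [-0.83 -0.45 -0.92  0.56  0.46 -0.64]
40 -0.15 0.13 [-0.73 -0.29 -1.04  0.23  0.41 -0.54]
40 -0.15 0.2 [-0.73 -0.38 -0.9   0.47  0.41 -0.54]
40 -0.1 0.13 [-0.63 -0.19 -0.99  0.16  0.35 -0.45]
40 -0.1 0.2 [-0.63 -0.28 -0.85  0.39  0.35 -0.45]
40 -0.005 0.13 [-0.5  -0.01 -0.84  0.09  0.28 -0.34]
40 -0.005 0.2 [-0.5  -0.1  -0.72  0.3   0.28 -0.34]
45 -0.19 0.13 None
45 -0.19 0.2 [-0.89 -0.49 -1.    0.47  0.55 -0.66]
45 -0.15 0.13 [-0.77 -0.3  -1.13  0.1   0.48 -0.55]
45 -0.15 0.2 [-0.77 -0.42 -0.98  0.36  0.48 -0.55]
45 -0.1 0.13 [-0.66 -0.2  -1.07  0.01  0.41 -0.45]
45 -0.1 0.2 [-0.66 -0.32 -0.94  0.26  0.41 -0.45]
45 -0.005 0.13 [-0.52 -0.02 -0.93 -0.08  0.32 -0.34]
45 -0.005 0.2 [-0.52 -0.13 -0.82  0.15  0.32 -0.34]
pick 0.56 [ 0.5   0.38 -0.4   0.79  0.   -0.06]
pick 3.7 [ 0.5   0.38 -0.4   0.79  0.    3.08]
pick -2.58 [ 0.5   0.38 -0.4   0.79  0.    3.08]
place -0.06 [-0.39  0.22 -0.3   1.06  0.   -0.33]
place 3.08 [-0.39  0.22 -0.3   1.06  0.    2.82]
place -3.2 [-0.39  0.22 -0.3   1.06  0.    2.82]
placeup -0.06 [-0.39  0.17 -0.12  1.28  0.   -0.33]
placeup 3.08 [-0.39  0.17 -0.12  1.28  0.    2.82]
placeup -3.2 [-0.39  0.17 -0.12  1.28  0.    2.82]
```

```bash
python3 - <<'E'
from h import *
arm.set_gripper(0.0,40)
p,o=lean(-.145,-.014,.20,43); arm.move_to(p,o)
p,_=lean(-.145,-.014,.140,43); print(arm.movel(p,velocity=.12,stop_force=6))
p,_=lean(-.145,-.014,.108,43); print(arm.movel(p,velocity=.03,stop_force=3))
s=arm.get_state(); print(s["time_s"],s["ee_pos"],s["wrist_force"],s["opening"],"tip z if 14:",s["ee_pos"][2]-.014*np.cos(np.radians(43)))
arm.movel(s["ee_pos"]+[0,0,.003],velocity=.03); s=arm.get_state();print(s["ee_pos"],s["wrist_force"])
f=grab("scene","scene2.png"); a=cv2.resize(f["color"][190:390,250:510,::-1],None,fx=3,fy=3,interpolation=2); cv2.imwrite("pics/c2.png",a)
E
```

```text
False
True
4.9833 [ 0.40097666 -0.19171873  0.13061542] [-0.19439207 -0.68538178  5.53978571] 0.00031160586227873985 tip z if 14: 0.12037646606282364
[ 0.40094185 -0.19170991  0.13348987] [0.13203275 0.14390325 0.10593454]
```

View pics/c2.png

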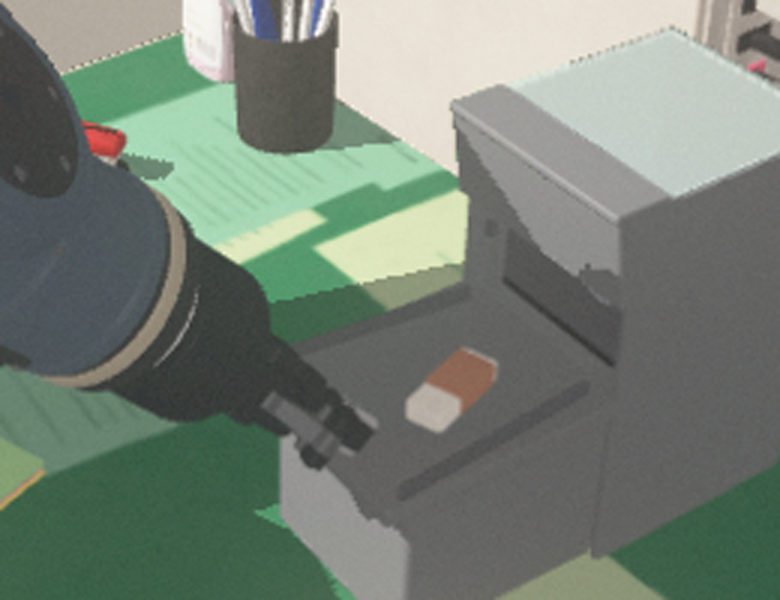

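The fingertip rests just behind the eraser's white end, at crop (365,430) with the eraser at (450,390), and the sill contact height agrees with the 14 mm tip offset. Now I'll push partway and check.

```bash
python3 - <<'E'
from h import *
z=.1234
p,_=lean(-.06,-.014,z,43); print(arm.movel(p,velocity=.05,stop_force=8))
s=arm.get_state(); print(s["time_s"],s["ee_pos"],s["wrist_force"])
f=grab("scene"); g=grab("top")
a=cv2.resize(f["color"][190:350,370:490,::-1],None,fx=3.3,fy=3.3,interpolation=2);b=cv2.resize(g["color"][180:310,390:490,::-1],None,fx=4,fy=4,interpolation=2)
M=np.zeros((540,800,3),np.uint8);M[:a.shape[0],:a.shape[1]]=a;M[:b.shape[0],400:400+b.shape[1]]=b;cv2.imwrite("pics/c3.png",M)
E
```

```text
False
7.125 [ 0.48540621 -0.19682768  0.13367805] [-0.74279468  0.76172937 -0.13025438]
```

View pics/c3.png

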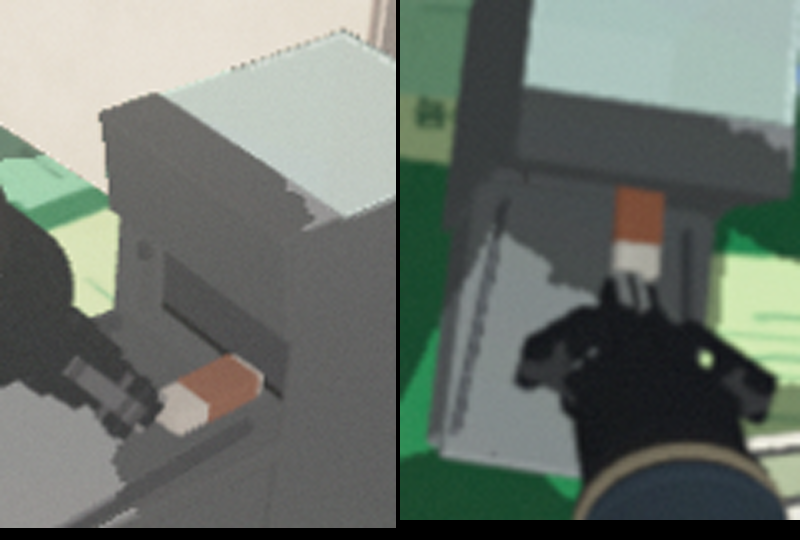

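The eraser has aligned itself end-on with the flap, centred in front of the opening at crop (640,230). I'll continue through the flap and then retract.

```bash
python3 - <<'E'
from h import *
z=.1234
for x in(-.03,-.015,-.004):
    p,_=lean(x,-.014,z,43); r=arm.movel(p,velocity=.05,stop_force=12); s=arm.get_state(); print(x,r,s["time_s"],s["ee_pos"],s["wrist_force"].round(2))
    if r: break
arm.hold(.2); print(arm.get_state()["wrist_force"].round(2))
p,_=lean(-.10,-.014,z+.002,43); arm.movel(p,velocity=.12)
f=grab("scene"); g=grab("top")
a=cv2.resize(f["color"][190:350,370:490,::-1],None,fx=3.3,fy=3.3,interpolation=2);b=cv2.resize(g["color"][130:260,390:500,::-1],None,fx=3.6,fy=3.6,interpolation=2)
M=np.zeros((540,800,3),np.uint8);M[:a.shape[0],:a.shape[1]]=a;M[:b.shape[0],400:400+b.shape[1]]=b;cv2.imwrite("pics/c4.png",M)
E
```

```text
-0.03 False 7.975 [ 0.51536822 -0.19843672  0.13343419] [0.33 0.51 0.54]
-0.015 False 8.425 [ 0.53057417 -0.19936522  0.13345622] [ 0.07  0.41 -0.23]
-0.004 False 8.7917 [ 0.54168313 -0.20009848  0.1335933 ] [-1.11  0.35  0.39]
[ 0.36 -0.55 -0.7 ]
```

View pics/c4.png

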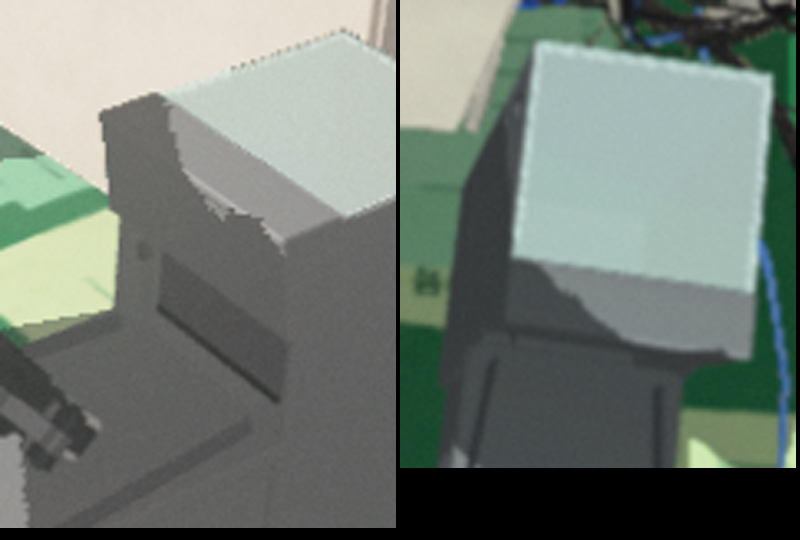

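The eraser is gone from the sill and the flap hangs shut, with the dark slot at crop (220,330) closed and flat. Now I'll fetch the measure.

```bash
python3 - <<'E'
from h import *
p,_=lean(-.12,-.014,.23,43); arm.movel(p,velocity=.2)
y=np.radians(32); m=np.array([.4446,.2438])
arm.move_to([*m,.20],[-np.pi/2,0,y]); arm.set_gripper(.085)
print(arm.movel([*m,.06],velocity=.15,stop_force=8), arm.movel([*m,.019],velocity=.06,stop_force=5))
s=arm.get_state(); print(s["time_s"],s["ee_pos"],s["wrist_force"].round(2))
arm.set_gripper(.05,50); s=arm.get_state(); print(s["opening"],s["wrist_force"].round(2),s["torque"].round(2))
w0=s["wrist_force"][2]
arm.movel([*m,.05],velocity=.08); arm.movel([*m,.25],velocity=.2); arm.hold(.2)
s=arm.get_state(); print(s["time_s"],s["opening"],s["wrist_force"].round(2))
f=grab("scene"); g=grab("top")
a=cv2.resize(f["color"][100:320,130:330,::-1],None,fx=2,fy=2,interpolation=2);b=cv2.resize(g["color"][150:330,170:300,::-1],None,fx=3,fy=3,interpolation=2)
M=np.zeros((540,800,3),np.uint8);M[:a.shape[0],:a.shape[1]]=a;M[:b.shape[0],400:400+b.shape[1]]=b;cv2.imwrite("pics/c5.png",M)
E
```

```text
False False
15.15 [0.4447486  0.24388683 0.01915481] [0.48 0.4  0.01]
0.06095033054681992 [-2.96  2.42 11.74] [ 0.36  0.64 -0.03]
17.4083 0.06057946796587264 [-0.72 -0.11 -3.09]
```

View pics/c5.png

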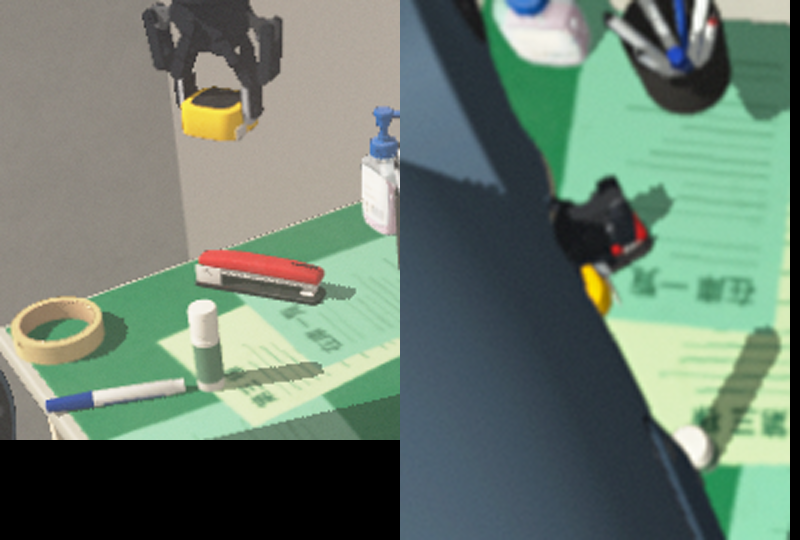

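The measure is held with 60 mm across the jaws. The stapler, glue stick and pot are undisturbed. Now I'll place it on the sill.

```bash
python3 - <<'E'
from h import *
o=[-np.pi/2,0,B[2]]
P=lambda z:box(-.10,0,z)
print(arm.inverse_kinematics(*lean(-.158,0,.126,43)))
arm.move_to(P(.275),o)
print(arm.movel(P(.15),velocity=.15,stop_force=10), arm.movel(P(.133),velocity=.03,stop_force=4))
s=arm.get_state(); print(s["time_s"],s["ee_pos"],s["wrist_force"].round(2),s["opening"])
arm.set_gripper(.069); s=arm.get_state(); print(s["opening"],s["wrist_force"].round(2))
arm.movel(P(.17),velocity=.08,stop_force=8); arm.movel(P(.26),velocity=.2)
arm.set_gripper(0.0,40)
p,q=lean(-.158,0,.20,43); arm.move_to(p,q)
p,q=lean(-.158,0,.126,43); print(arm.movel(p,velocity=.1,stop_force=6)); s=arm.get_state(); print(s["time_s"],s["ee_pos"],s["wrist_force"].round(2))
f=grab("scene"); g=grab("top")
a=cv2.resize(f["color"][200:360,310:440,::-1],None,fx=3,fy=3,interpolation=2);b=cv2.resize(g["color"][180:310,390:490,::-1],None,fx=4,fy=4,interpolation=2)
M=np.zeros((540,800,3),np.uint8);M[:a.shape[0],:a.shape[1]]=a;M[:b.shape[0],400:400+b.shape[1]]=b;cv2.imwrite("pics/c6.png",M)
E
```

```text
[-0.73170114 -0.33477475 -1.12588395  0.14907321  0.43820351 -0.52648658]
False True
20.5667 [ 0.4558117  -0.18101037  0.13485259] [-1.49  0.48  8.22] 0.06073424990121052
0.06875245402530311 [0.11 0.29 0.16]
False
24.7 [ 0.3889384  -0.17712649  0.13675784] [-0.35 -0.46 -0.19]
```

View pics/c6.png

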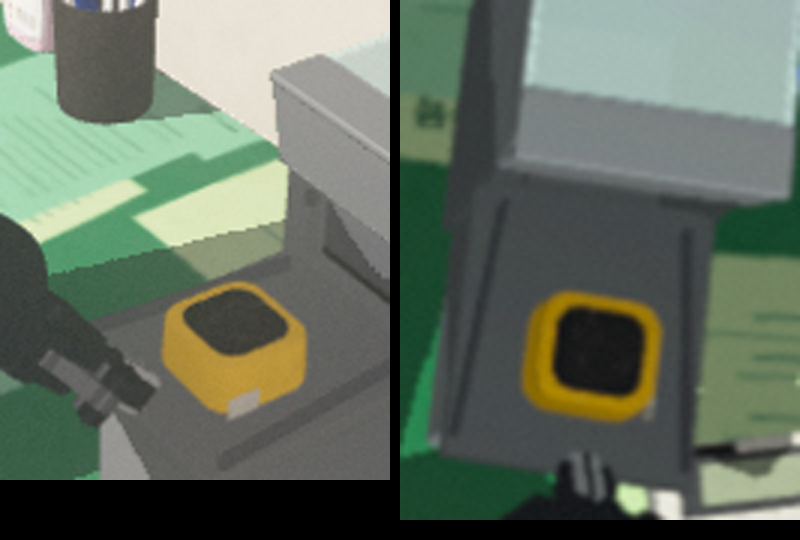

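The measure sits square and centred on the sill at crop (598,352), with the fingers straight behind it. Now I'll push it through.

```bash
python3 - <<'E'
from h import *
z=.126
for x in(-.06,-.03,-.015,-.004):
    p,_=lean(x,0,z,43); r=arm.movel(p,velocity=.06,stop_force=14); s=arm.get_state(); print(x,r,s["time_s"],s["ee_pos"].round(4),s["wrist_force"].round(2))
    if r: break
arm.hold(.2); print(arm.get_state()["wrist_force"].round(2))
if not r:
    p,_=lean(-.10,0,z+.002,43); arm.movel(p,velocity=.12)
    p,_=lean(-.13,0,.21,43); arm.movel(p,velocity=.2)
    arm.move_joints([-1.1,*arm.get_state()["q"][1:]])
f=grab("scene"); g=grab("top")
a=cv2.resize(f["color"][190:350,370:490,::-1],None,fx=3.3,fy=3.3,interpolation=2);b=cv2.resize(g["color"][130:330,180:500,::-1],None,fx=1.24,fy=1.24,interpolation=2)
b2=cv2.resize(g["color"][130:220,410:500,::-1],None,fx=3,fy=3,interpolation=2)
M=np.zeros((540,800,3),np.uint8);M[:a.shape[0],:a.shape[1]]=a;M[:b.shape[0],400:400+b.shape[1]]=b;M[260:530,400:670]=b2;cv2.imwrite("pics/c7.png",M)
print(arm.get_state()["time_s"])
E
```

```text
-0.06 False 26.5833 [ 0.4862 -0.1829  0.1362] [-0.62 -0.51  0.03]
-0.03 False 27.2333 [ 0.5161 -0.1844  0.1359] [ 0.73 -0.3  -0.21]
-0.015 False 27.6333 [ 0.5315 -0.1854  0.1361] [ 0.49 -0.7  -0.77]
-0.004 False 27.9667 [ 0.5426 -0.1861  0.1362] [-0.63  1.02 -0.97]
[-0.08 -0.19 -0.84]
30.5917
```

View pics/c7.png

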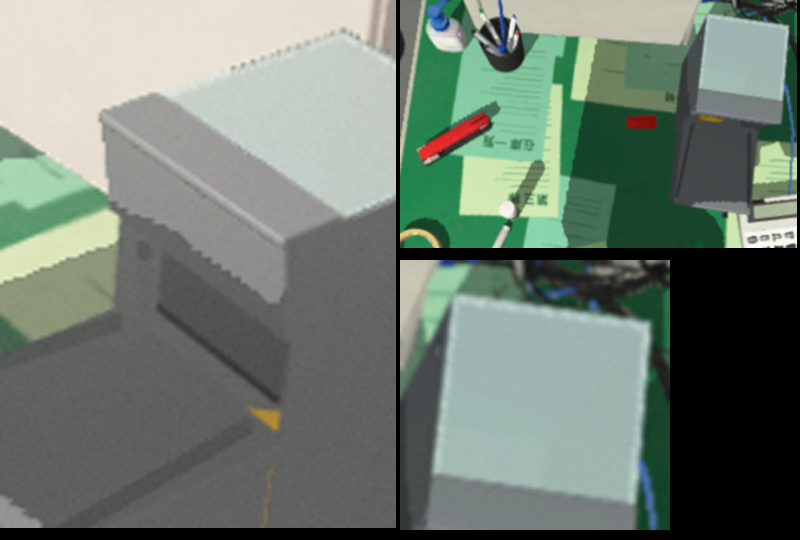

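Yellow still shows near the sill's end, at scene about (450,316) and top about (431,225). I'll check what position that corresponds to.

```bash
python3 - <<'E'
from h import *
import pickle
S=pickle.load(open("scene.pkl","rb"));T=pickle.load(open("top.pkl","rb"))
def inb(P): c,s=np.cos(B[2]),np.sin(B[2]); d=P[:,:2]-B[:2]; return np.c_[d[:,0]*c+d[:,1]*s,-d[:,0]*s+d[:,1]*c,P[:,2]]*1000
for f,u in((S,[(445.5,313.5),(454.5,314.5),(454,320)]),(T,[(424,225),(431,225.5),(438,226)])):
    for z in(.131,.115,.09,.06,.03): print(z,inb(onz(f,u,z)).round(0)[:,:2].tolist())
for n,P in(("sill end",[(-.01,.047,.115),(-.01,0,.115),(-.01,-.047,.115),(-.01,-.065,.115)]),("flap bot",[(0,.046,.1185),(0,-.046,.1185)]),("lip",[(-.022,.048,.177),(-.022,-.048,.177)])):
    print(n,proj(S,[box(*p) for p in P]).round(1).tolist(),proj(T,[box(*p) for p in P]).round(1).tolist())
a=cv2.resize(S["color"][270:350,400:480,::-1],None,fx=7,fy=7,interpolation=2);b=cv2.resize(T["color"][200:250,405:485,::-1],None,fx=5,fy=5,interpolation=2)
b=b[:, :235] if 0 else cv2.resize(T["color"][205:245,412:445,::-1],None,fx=7,fy=7,interpolation=2)
M=np.zeros((560,800,3),np.uint8);M[:,:560]=a;M[:280,565:565+231]=b;cv2.imwrite("pics/c8.png",cv2.convertScaleAbs(M,alpha=1.6))
E
```

```text
0.131 [[-26.0, -48.0], [-16.0, -58.0], [-25.0, -67.0]]
0.115 [[-11.0, -34.0], [-1.0, -44.0], [-11.0, -54.0]]
0.09 [[12.0, -12.0], [22.0, -23.0], [12.0, -33.0]]
0.06 [[39.0, 14.0], [50.0, 3.0], [39.0, -7.0]]
0.03 [[66.0, 40.0], [78.0, 29.0], [66.0, 18.0]]
0.131 [[-12.0, 37.0], [-10.0, 22.0], [-9.0, 7.0]]
0.115 [[-7.0, 34.0], [-6.0, 19.0], [-5.0, 4.0]]
0.09 [[0.0, 29.0], [1.0, 14.0], [2.0, -1.0]]
0.06 [[9.0, 24.0], [10.0, 8.0], [11.0, -7.0]]
0.03 [[17.0, 19.0], [18.0, 2.0], [19.0, -14.0]]
sill end [[413.3, 287.6], [431.8, 302.1], [451.5, 317.6], [459.3, 323.8]] [[417.7, 225.5], [439.7, 228.6], [461.7, 231.7], [470.1, 232.9]]
flap bot [[418.5, 284.2], [456.0, 313.2]] [[419.0, 220.6], [462.1, 226.7]]
lip [[409.6, 258.5], [450.2, 288.5]] [[422.6, 223.5], [470.6, 230.3]]
```

View pics/c8.png

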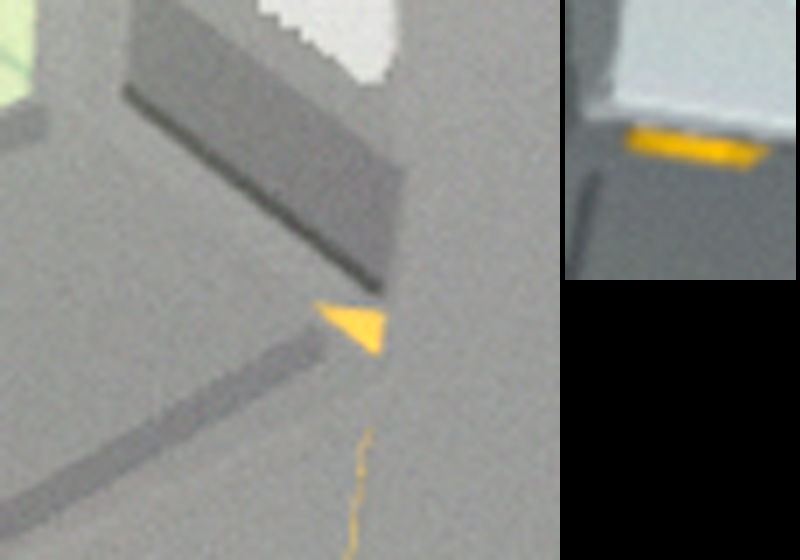

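The rays agree with the measure lying down inside the bin. The yellow is seen through the 10 mm gap between the sill's end and the flap, below sill level. The flap's lower edge is where the shut position projects: (418,284) to (456,313). Handing in.

```bash
python3 -c "
from plant import arm
arm.hold(.5); s=arm.get_state(); print(s['time_s'],s['wrist_force'],s['ee_pos']); print(arm.sign_off())"
```

```text
31.0917 [-0.21906378  0.93329174  0.58980007] [ 0.30322757 -0.33726647  0.22015783]
the job is handed in; nothing more can be done
None
```

I pushed the eraser through the flap first, then picked up the tape measure, set it on the sill and pushed it through too. The job was handed in at 31.1 s of the 69 s allowed, with the arm clear of everything.

- **Flap:** in the last pictures its lower edge is within a pixel or two of where the shut position should appear.
- **Sill:** both things are gone from it.
- **Measure:** some yellow still showed in the gap between the sill's end and the flap. Sight lines from both cameras fit the measure lying in the bin below sill level. This is worked out from the images: the roof window looked opaque, so I could not see either item on the bin floor.
- **Other things:** the stapler, glue stick and pen pot stand where they were, by eye in the last top picture. I did not re-measure their positions.
- **Forces:** when the fingers closed on the measure, the wrist read about 12 N upward, probably the fingertips touching the desk. That was the highest I read, well under the 120 N limit.

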